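# Park the index plunger and free the work carriage

### The arm

A 6-joint arm with a two-finger parallel gripper is mounted at the origin on the work surface; the furniture and walls round the work are solid. World frame = base frame: x ahead of the robot, y to its left, z up, the work surface at z = 0. Lengths are in m, angles in rad, forces in N, time in s.
With the tool pointing down it reaches from about 0.35 to 0.975 m from the base axis. Payload 4.9 kg.
Tool frame: the origin (TCP) lies midway between the tips of the shut fingers; the grasp point (between the pads) lies 19 mm behind it; z points along the fingers, y is the line along which they close (so a half turn about z gives the same grasp; the last joint's range is limited). The gripper opens to 85 mm and grips with 20 to 120 N. Pads are 22 mm wide; open, the fingers measure 114 mm over their backs; the gripper's body (76 mm by 85 mm) begins 54 mm behind the grasp point. The pads swing forward as they close: fully open they stand 13 mm farther back than shut.
Start: joints at [-1.309, 0.053, 1.613, -0, 1.476, -0.119], TCP at [0.232, -0.58, 0.2] pointing down, gripper open.
Joint ranges: [-3.01, 3.01], [-1.01, 2.22], [0.06, 2.58], [-1.02, 4.17], [0.09, 2.62], [-3.14, 3.14]. Speed limits (rad/s): [2.57, 2.57, 3.14, 3.14, 3.14, 3.14].

### API

Orientations are given as a unit quaternion [w, x, y, z].
In Python, from plant import state, grab_frame, job_done, cut_out, place_of gives the robot as it stands.
- The arm moves only by the tool jog_arm, never from a script. Its argument "motion" is text: rows parted by semicolons, each of 7 numbers parted by spaces: the opening in per cent of the stroke, from 0 (shut) to 100 (fully open), then the shift along the tool's x, y, z as a fraction of full scale, then the turn, a rotation vector about the tool's x, y, z as a fraction of full scale. A call has exactly 5 rows; each row is the pose to reach, as a shift and turn from the pose commanded when the call began, along the tool's axes at that moment; what a row does not reach only later rows make up. Full scale, the value 1, is 50 cm for a shift and 1.5 rad for a turn. A row lasts 1/8 s, in which the tool goes at most 62.5 mm and 10.7 degrees, less where a joint would pass 70% of its speed; a pose out of reach is approached as far as the arm can. A call with a number of a shift or a turn outside -1 to 1 is refused whole. A call with a gripper value outside its range is refused whole. The fingers move at their own pace and stop on an object; the grip force is fixed at half the most. Time passes only in rows, so rows that repeat a pose let the fingers close, or fill a call up. It gives the time, the measured TCP pose, the force, the opening and the grip force at its end, in the units of the state.
- state(): the state, without advancing time (a new reading comes with each control period).
- grab_frame(name): name is "side" or "top"; returns a dict with "color" (400x640x3 uint8, red, green, blue), "range_z" (400x640 float32, m along the optical axis (not along the pixel's ray), 0 where there is no reading), "intrinsics" (3x3 intrinsics, pixels), "world_from_camera" (4x4, takes a point from camera to world coordinates). Camera axes: x right, y up, looking along -z (the intrinsics and any distortion apply to the point x, -y, -z); pixel columns grow to the right and rows downward; lengths in m; the calibration is good to about 2 mm. A picture is of the moment at which its call begins.
- job_done(): hands the job in; it is judged then, once.
Trained networks look in the newest picture that a camera, given by its name, has taken for a name from the list of things; names that differ only in an ending like _2 or _b are one class to them, and where a whole thing is asked for, a point or a joint stands for the part that bears it (a point fixed in the world has none). Each returns a list of dicts, best first, with "p" (0 to 1); they miss things now and then, are a little off and sometimes report something else, mostly with a low value. They report only what shows in the picture. A call takes as long as a camera call.
- cut_out(camera, thing): "pixels" (400x640 bool, what is visible of it).
- place_of(camera, thing): "at" ([x, y, z] in m, in world coordinates, good to about 4 mm: a listed point, or the origin of a listed thing).
The state is a dict: "time": time; "joint_pos": joint angles; "joint_vel": joint speeds; "joint_efforts": joint torques, N m; "tool_pos": TCP position; "tool_rot": TCP orientation; "contact_force": force on the tool from outside, world axes, zero at the start; "ft_torque": the same for the moment, N m; "gripper_width": opening from 0.0 (shut) to 1.0 (fully open); "grasp_force": force on a finger pad.
Only numpy, scipy, OpenCV 4.12 (cv2) and the standard library are available. Lean on these libraries where they do the work, as an engineer would, in place of code of your own. Each camera call takes 0.05 s, during which the arm holds its last target. There are 200 camera calls.

### The job

The carriage of the small indexing fixture is locked by a spring plunger. Pull the plunger's wing knob up, twist it clockwise until its cross pin gently meets the stop wall, and let it sink into the rest notch so that it stays retracted when you let go; then slide the carriage by its black post all the way to the blue end block and let go. Do not force the pin against its cam or cap, and leave the things standing round the fixture where they are.

Things in the scene. Friction and masses are not known exactly. Their poses are not given: they have to be found in the camera images.
- fixture: The indexing fixture, fixed to the desk: grey base plate 96 x 275 x 12 mm, blue bridge 60 mm high over its carriage. Origin on the desk right under the vertical plunger axis; z up, y along the carriage's travel, towards the blue end block (40 mm high, face at 195 mm along y). A grey steel block, top at 58 mm, is clamped on the carriage from 30 to 87 mm along y, 76 mm across.
- knob_grip (a point): Grip point on the plunger's wing knob, on the plunger axis, 118 mm above the desk with the plunger down; rises and turns with it. The wing: upright black bar 36 mm long (point x; red end at +x, the 4 mm cross pin is under it), 12 mm thick (point y), 30 mm tall (18 mm below this point to 11 above). Below it a 16 mm hub, and 28 mm below this point the cap of the fixed sleeve.
- plunger_lift (a joint): How far the plunger is pulled up, m. 0 = down, its tip 4 mm deep in the carriage's slot, locking it. Spring: about 7 N down at 0, 12 N at 0.012. The cross pin passes over the cam's land above 0.010 and hits the underside of the sleeve's cap (hard) at 0.014. In the rest notch it reads 0.006; on the land, 0.010 (not safe). The knob may creep a few mm in the fingers, so check this reading.
- plunger_twist (a joint): How far the knob is turned, rad, clockwise from above; starts between -0.12 and 0.1, turns easily. The rest notch has its centre anywhere from 0.5 to 1.32 (the cam is adjustable; not measured, to be felt) and 0.05 rad of play each way. The land lies before it; right behind it stands a tall stop wall: a lifted pin that touches the wall is over the notch.
- knob: The knob with its stem and cross pin, on the plunger axis; its origin is at desk height with the plunger down, its x towards the red end.
- sleeve: Dark steel sleeve round the plunger, 58 mm wide, from 60 to 90 mm above the desk, with the brass cam in its open front. Fixed; origin and axes as the fixture's. The cross pin touches the cam's stop wall 24 mm from the axis; the pin may not be forced against cam or cap with over 22 N (0.5 N m at the knob).
- carriage (a joint): How far the carriage has been slid towards the end block, m: 0 = locked under the plunger, 0.055 = against the end block (hard stop). Friction about 1.5 N; it stays where it is left.
- post_grip (a point): Grip point of the carriage's black round push post, 20 mm thick from 46 to 87 mm above the desk; this point is on its axis, 68 mm above the desk, 118 mm along the fixture's y from the plunger axis when the carriage is locked. x and y as the fixture's.
- bottle: Bystander: small brown dropper bottle, 33 mm wide, 102 mm tall, standing loose beside the fixture, to be left alone. Origin at the centre of its underside.
- loupe: Bystander: black eye loupe, 42 mm wide, 30 mm tall, standing loose beside the fixture, to be left alone. Origin at the centre of its underside.
- eraser: Bystander: eraser, 22 x 50 x 12 mm, standing loose beside the fixture, to be left alone. Origin at the centre of its underside.
- jar: Bystander: jar of brass blanks, 51 mm wide, 58 mm tall, black lid, standing loose beside the fixture, to be left alone. Origin at the centre of its underside.

How it is judged:
On the way, in this order (a step that is already met when the one before it is completed fails the run):
1. the plunger rests by itself in the rest notch, let go (value of joint plunger_lift between 0.0045 and 0.0075 m and value of joint plunger_twist above 0.35 rad and contact force between the fingers and knob below 0.5 N), for 0.3 s.
2. the carriage has been slid to the end block (value of joint carriage above 0.051 m), for 0.1 s.
At the end, for the whole second after the job is handed in: The plunger stays retracted in its rest notch (lift 4.5 to 7.5 mm, twisted more than 0.35 rad) and the carriage is at rest within 4 mm of the end of its 55 mm travel (value of joint plunger_lift between 0.0045 and 0.0075 m and value of joint plunger_twist above 0.35 rad and value of joint carriage above 0.051 m and velocity of joint carriage below 0.005 m/s); the robot touches nothing.
It fails at once if the plunger's pin is forced against its cam or cap with more than 22 N (contact force between knob and sleeve above 22 N).
It fails at once if the small brown dropper bottle is moved by more than 20 mm or tipped (distance of bottle from where it was at the start of the episode above 0.02 m or angle between bottle's own z axis and vertical above 0.3 rad).
It fails at once if the black eye loupe is moved by more than 20 mm or tipped (distance of loupe from where it was at the start of the episode above 0.02 m or angle between loupe's own z axis and vertical above 0.3 rad).
It fails at once if the eraser is moved by more than 20 mm or tipped (distance of eraser from where it was at the start of the episode above 0.02 m or angle between eraser's own z axis and vertical above 0.3 rad).
It fails at once if the jar of brass blanks is moved by more than 20 mm or tipped (distance of jar from where it was at the start of the episode above 0.02 m or angle between jar's own z axis and vertical above 0.3 rad).
It also fails if it takes over 70 s, if anything falls off the work surface, if the arm or the gripper's body presses on something with over 40 N, if the wrist force passes 120 N, or if a joint passes its speed limit or range.

## Working session

There is one attempt and no reset: what is moved stays moved. The work goes in short steps, Python scripts to look and compute and a tool call to move; the robot and the scene stay as the last step left them, time stands still between calls to the robot, and variables do not carry over. Pictures are saved under pics/ and viewed, at most 10 in all, crops included, and the job is handed in when it is done.

Besides the shell and the picture viewer there is one more tool, called after "Emit:" as name(argument=value, ...) on one line, values as JSON. jog_arm: Moves the arm, as the interface text tells. Shift numbers are shares of 50 cm and turn numbers shares of 1.5 rad, none past 1 either way. Its arguments: {"type":"object","properties":{"motion":{"type":"string"}},"required":["motion"]}

```bash
mkdir -p pics; ls; cat > a.py <<'E'
import numpy as np,cv2
from plant import *
E
python3 - <<'E'
from a import *
s=state();print({k:np.round(v,3).tolist() for k,v in s.items()})
for c in("side","top"):
    f=grab_frame(c);cv2.imwrite(f"pics/{c}0.png",f["color"][:,:,::-1])
    print(c,np.round(f["world_from_camera"],3).tolist(),np.round(f["intrinsics"],1).tolist())
    for n in["fixture","knob_grip","knob","sleeve","post_grip","bottle","loupe","eraser","jar"]:
        print(n,[(np.round(d["at"],4).tolist(),round(d["p"],2)) for d in place_of(c,n)[:2]])
E
```

```text
pics
{'time': 0.0, 'joint_pos': [-1.309, 0.053, 1.614, 0.0, 1.476, -0.119], 'joint_vel': [-0.0, 0.001, -0.0, 0.001, 0.0, 0.002], 'joint_efforts': [-0.001, -39.369, -37.018, -0.0, 0.007, 0.0], 'tool_pos': [0.232, -0.58, 0.198], 'tool_rot': [-0.001, 0.982, 0.189, -0.0], 'contact_force': [0.219, 0.421, -0.618], 'ft_torque': [-0.024, -0.013, -0.049], 'grasp_force': 0.0, 'gripper_width': 0.999}
side [[-0.619, -0.674, 0.404, 0.854], [0.785, -0.523, 0.33, 0.526], [-0.011, 0.521, 0.853, 0.816], [0.0, 0.0, 0.0, 1.0]] [[390.8, 0.0, 318.7], [0.0, 390.8, 209.2], [0.0, 0.0, 1.0]]
fixture [([0.5501, 0.1914, 0.0035], 0.79)]
knob_grip [([0.5571, 0.1953, 0.1137], 0.77), ([0.5836, 0.2996, -0.0006], 0.27)]
knob []
sleeve [([0.5544, 0.1937, -0.0012], 0.55)]
post_grip [([0.5814, 0.301, 0.0001], 0.68), ([0.4459, 0.2414, 0.0698], 0.67)]
bottle [([0.5824, 0.2972, 0.0015], 0.53), ([0.398, 0.1404, -0.0016], 0.28)]
loupe [([0.4799, 0.105, 0.0016], 0.58), ([0.448, 0.2416, 0.0678], 0.49)]
eraser [([0.4619, 0.3507, -0.0052], 0.48), ([0.3977, 0.1393, -0.0032], 0.47)]
jar [([0.4633, 0.3508, -0.0044], 0.72), ([0.4778, 0.1082, 0.0008], 0.64)]
top [[-0.004, 0.982, -0.188, 0.36], [-1.0, -0.005, -0.004, 0.264], [-0.004, 0.188, 0.982, 0.942], [0.0, 0.0, 0.0, 1.0]] [[457.9, 0.0, 321.9], [0.0, 457.9, 194.1], [0.0, 0.0, 1.0]]
fixture [([0.5499, 0.1882, 0.0015], 0.77)]
knob_grip [([0.5506, 0.1874, 0.1165], 0.77), ([0.4801, 0.1074, 0.0027], 0.66)]
knob [([0.5543, 0.1885, -0.0047], 0.52)]
sleeve [([0.5561, 0.1928, 0.0023], 0.56)]
post_grip [([0.4461, 0.2406, 0.0681], 0.82)]
bottle [([0.5842, 0.3044, -0.0016], 0.83)]
loupe [([0.4802, 0.1096, 0.0013], 0.75), ([0.4651, 0.3551, -0.0014], 0.31)]
eraser [([0.4478, 0.2388, 0.0672], 0.71), ([0.4033, 0.1376, -0.0023], 0.5)]
jar []
```

View pics/top0.png

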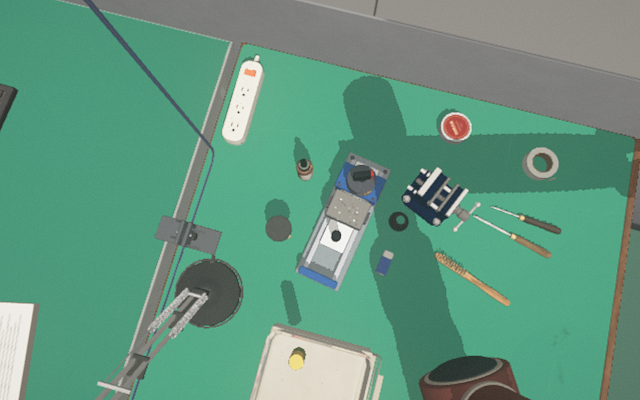

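View pics/side0.png

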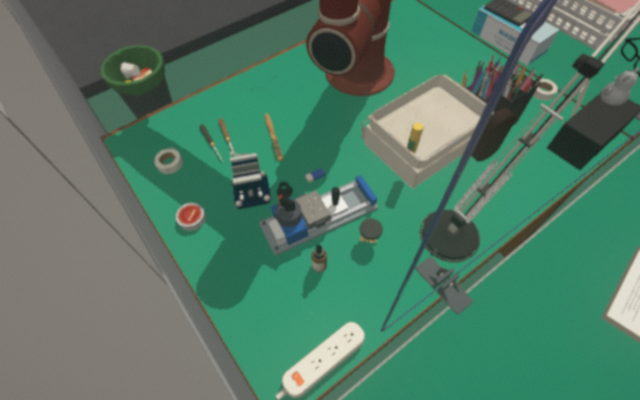

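```bash
cat >> a.py <<'E'
def cloud(c):
    f=grab_frame(c);K=f["intrinsics"];r=f["range_z"]
    v,u=np.mgrid[:400,:640]
    P=np.stack([(u-K[0,2])/K[0,0]*r,-(v-K[1,2])/K[1,1]*r,-r],-1)
    T=f["world_from_camera"];return P@T[:3,:3].T+T[:3,3],f["color"].astype(int),r>0
E
python3 - <<'E'
from a import *
for c in("top","side"):
    P,C,ok=cloud(c)
    near=ok&(np.hypot(P[...,0]-.552,P[...,1]-.19)<.03)&(P[...,2]>.103)&(P[...,2]<.14)
    Q=P[near];w=Q[:,:2]
    print(c,near.sum(),Q[:,2].max())
    (cx,cy),(a,b),ang=cv2.minAreaRect(w.astype(np.float32)*1000);print(cx,cy,a,b,ang)
    red=near&(C[...,0]>C[...,1]*1.7)&(C[...,0]>70)
    print("red",red.sum(),P[red].mean(0),"all",Q.mean(0),"black",P[near&~red].mean(0))
E
```

```text
top 177 0.13261422887435226
552.7555541992188 192.01913452148438 12.529836654663086 36.1731071472168 7.9264678955078125
red 15 [0.55386294 0.17577056 0.12581432] all [0.55115408 0.19251092 0.12408286] black [0.55090326 0.19406095 0.12392254]
side 170 0.1318967762778862
554.403564453125 192.0610809326172 12.584609985351562 35.768226623535156 11.46347713470459
red 8 [0.55542955 0.17681596 0.12951802] all [0.5559652  0.19398842 0.12205456] black [0.55599165 0.19483645 0.12168599]
```

```bash
python3 - <<'E'
from a import *
P,C,ok=cloud("top")
for u,v in[(95,10),(130,50),(170,95),(205,140),(195,295),(170,315),(435,185),(445,200)]:
    q=P[v-3:v+4,u-3:u+4].reshape(-1,3);print((u,v),q[q[:,2].argmax()].round(3))
P2,_,ok2=cloud("side")
for Q,o in((P,ok),(P2,ok2)):
    m=o&(Q[...,2]>.15)&(Q[...,0]>.1)&(Q[...,0]<.75)&(Q[...,1]<.4)&(Q[...,1]>-.7)
    q=Q[m];print(len(q))
    if len(q):
        b=np.round(q,1);k,n=np.unique(b,axis=0,return_counts=True);print([(x.tolist(),int(c)) for x,c in zip(k,n) if c>5])
E
```

```text
(95, 10) [0.627 0.491 0.535]
(130, 50) [0.625 0.49  0.455]
(170, 95) [0.631 0.49  0.317]
(205, 140) [0.36  0.264 0.942]
(195, 295) [0.338 0.5   0.096]
(170, 315) [0.31  0.518 0.178]
(435, 185) [0.36  0.264 0.942]
(445, 200) [0.51  0.031 0.084]
10046
[([0.2, 0.0, 0.2], 68), ([0.2, 0.0, 0.3], 879), ([0.2, 0.0, 0.4], 116), ([0.2, 0.1, 0.2], 422), ([0.2, 0.1, 0.3], 1986), ([0.2, 0.1, 0.4], 143), ([0.2, 0.3, 0.2], 204), ([0.3, 0.0, 0.2], 42), ([0.3, 0.0, 0.3], 11), ([0.7, -0.3, 0.2], 758), ([0.7, -0.2, 0.2], 2242), ([0.7, -0.2, 0.3], 2058), ([0.7, -0.2, 0.4], 208), ([0.7, -0.1, 0.2], 476), ([0.7, -0.1, 0.3], 390), ([0.7, -0.1, 0.4], 42)]
7202
[([0.1, 0.0, 0.3], 7), ([0.1, 0.1, 0.2], 39), ([0.1, 0.1, 0.3], 286), ([0.2, 0.0, 0.2], 237), ([0.2, 0.0, 0.3], 568), ([0.2, 0.0, 0.4], 10), ([0.2, 0.1, 0.2], 790), ([0.2, 0.1, 0.3], 1883), ([0.2, 0.1, 0.4], 80), ([0.2, 0.3, 0.2], 91), ([0.3, 0.0, 0.2], 75), ([0.3, 0.0, 0.3], 19), ([0.6, -0.7, 0.2], 79), ([0.6, -0.7, 0.3], 16), ([0.6, -0.6, 0.2], 169), ([0.6, -0.6, 0.3], 75), ([0.6, -0.5, 0.2], 88), ([0.6, -0.5, 0.3], 50), ([0.7, -0.5, 0.2], 108), ([0.7, -0.5, 0.3], 104), ([0.7, -0.4, 0.2], 227), ([0.7, -0.4, 0.3], 210), ([0.7, -0.4, 0.4], 68), ([0.7, -0.3, 0.2], 262), ([0.7, -0.3, 0.3], 246), ([0.7, -0.3, 0.4], 208), ([0.7, -0.2, 0.2], 303), ([0.7, -0.2, 0.3], 287), ([0.7, -0.2, 0.4], 405), ([0.7, -0.2, 0.5], 24), ([0.7, -0.1, 0.2], 76), ([0.7, -0.1, 0.3], 36), ([0.7, -0.1, 0.4], 56), ([0.7, -0.1, 0.5], 16)]
```

Emit:
jog_arm(motion="100 0 0 -0.1 0 0 0; 100 0 0 -0.2 0 0 0; 100 0 0 -0.2 0 0 -0.12; 100 0 0 -0.2 0 0 -0.24; 100 0 0 -0.2 0 0 -0.24")

```text
time: 1.82
tool_pos: [0.2323, -0.5802, 0.2996]
tool_rot: [0.0, 0.933, 0.361, -0.0]
contact_force: [-0.2, -0.0, 0.2]
gripper_width: 0.999
grasp_force: 0.0
```

```bash
python3 - <<'E'
from a import *
for c in("side","top"):
    P,C,ok=cloud(c)
    m=ok&(P[...,0]<.45)&(P[...,0]>-.3)&(abs(P[...,1])<.5)&(C[...,0]>1.7*C[...,1])&(C[...,0]>50)
    for z0,z1 in((-.01,.03),(.03,.15),(.15,.25),(.25,.33),(.33,.5)):
        q=P[m&(P[...,2]>z0)&(P[...,2]<z1)]
        if len(q):print(c,z0,len(q),q.min(0).round(3),q.max(0).round(3))
f=grab_frame("side");cv2.imwrite("pics/s1.png",f["color"][:,:,::-1])
E
```

```text
side -0.01 25 [-0.084  0.037  0.01 ] [-0.017  0.082  0.017]
side 0.03 72 [-0.112  0.336  0.079] [-0.035  0.456  0.149]
side 0.15 27 [-0.047  0.067  0.15 ] [0.042 0.458 0.248]
side 0.25 717 [0.011 0.023 0.251] [0.241 0.12  0.33 ]
side 0.33 366 [0.17  0.034 0.33 ] [0.23  0.092 0.36 ]
```

View pics/s1.png

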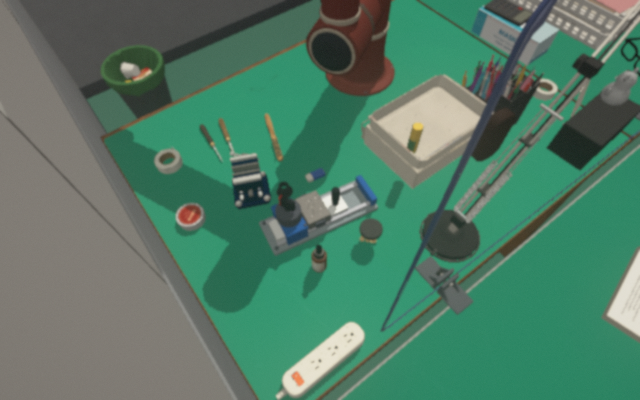

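Emit:
jog_arm(motion="100 0.11 -0.05 -0.02 0 0 -0.12; 100 0.22 -0.1 -0.02 0 0 -0.24; 100 0.33 -0.15 -0.02 0 0 -0.36; 100 0.44 -0.2 -0.02 0 0 -0.48; 100 0.54 -0.25 -0.02 0 0 -0.6")

```text
time: 2.6
tool_pos: [0.3476, -0.3038, 0.3096]
tool_rot: [0.0, 0.68, 0.733, 0.0]
contact_force: [1.6, -0.3, 0.3]
gripper_width: 1.004
grasp_force: 0.0
```

```bash
cat >> a.py <<'E'
from scipy.spatial.transform import Rotation as R
def to(p,yaw):
    s=state();q=s["tool_rot"];r=R.from_quat([q[1],q[2],q[3],q[0]])
    y=np.radians(yaw);t=R.from_matrix(np.array([[np.cos(y),np.sin(y),0],[np.sin(y),-np.cos(y),0],[0,0,-1]]))
    print("pos",np.round(s["tool_pos"],4),"F",np.round(s["contact_force"],2),"M",np.round(s["ft_torque"],3),"w",s["gripper_width"])
    print("shift",np.round(r.inv().apply(np.array(p)-s["tool_pos"])/.5,4),"turn",np.round((r.inv()*t).as_rotvec()/1.5,4))
E
python3 -c "
from a import *
to([.5535,.1915,.22],99.5)"
```

```text
pos [ 0.3476 -0.3038  0.3096] F [ 1.65 -0.27  0.31] M [ 0.038 -0.024 -0.017] w 1.0038704560739373
shift [0.9575 0.4839 0.1793] turn [ 0.0003  0.0001 -0.0612]
```

Emit:
jog_arm(motion="100 0.105 0.053 0.02 0 0 -0.06; 100 0.21 0.106 0.02 0 0 -0.06; 100 0.315 0.159 0.02 0 0 -0.06; 100 0.42 0.212 0.02 0 0 -0.06; 100 0.525 0.265 0.02 0 0 -0.06")

```text
time: 3.22
tool_pos: [0.4614, -0.0327, 0.2998]
tool_rot: [0.0, 0.649, 0.761, 0.0]
contact_force: [0.8, -0.8, -0.3]
gripper_width: 1.003
grasp_force: 0.0
```

```bash
python3 -c "
from a import *
to([.5535,.1915,.17],99.5)"
```

```text
pos [ 0.4614 -0.0327  0.2998] F [ 0.83 -0.76 -0.32] M [-0.027 -0.092 -0.037] w 1.0026390194254609
shift [0.4139 0.2523 0.2596] turn [ 0.0006  0.0003 -0.0051]
```

Emit:
jog_arm(motion="100 0.1 0.06 0 0 0 -0.005; 100 0.2 0.12 0 0 0 -0.005; 100 0.3 0.185 0.03 0 0 -0.005; 100 0.414 0.252 0.08 0 0 -0.005; 100 0.414 0.252 0.18 0 0 -0.005")

```text
time: 3.85
tool_pos: [0.5548, 0.1935, 0.2115]
tool_rot: [0.002, 0.645, 0.765, 0.003]
contact_force: [0.6, -0.4, -1.4]
gripper_width: 1.0
grasp_force: 0.0
```

```bash
python3 - <<'E'
from a import *
to([.5535,.1915,.101],99.5)
for c in("top","side"):
    f=grab_frame(c);cv2.imwrite(f"pics/{c}2.png",cv2.resize(f["color"][100:250,(270 if c=="top" else 220):][:, :200,::-1],None,fx=3,fy=3))
    for n in("knob_grip",):print(c,n,[(np.round(d["at"],4).tolist(),round(d["p"],2)) for d in place_of(c,n)[:2]])
E
```

```text
pos [0.5548 0.1935 0.2115] F [ 0.64 -0.41 -1.42] M [-0.023 -0.041 -0.05 ] w 1.0001715709151302
shift [-0.0036 -0.0046  0.2211] turn [ 0.0042 -0.0005  0.0027]
top knob_grip []
side knob_grip [([0.5503, 0.1942, 0.1159], 0.65)]
```

View pics/side2.png

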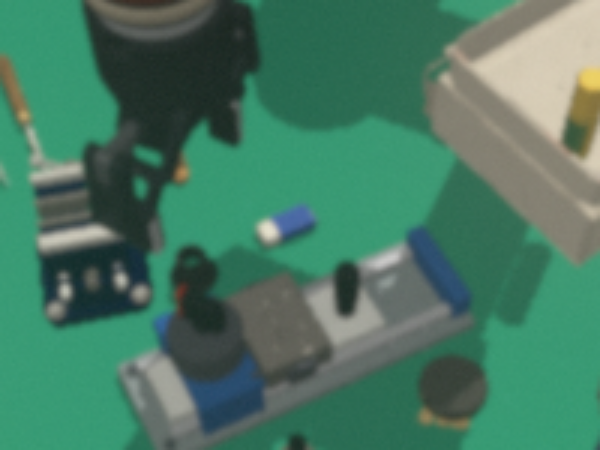

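Emit:
jog_arm(motion="100 -0.003 -0.003 0.07 0 0 0; 100 -0.003 -0.003 0.14 0 0 0; 100 -0.003 -0.003 0.19 0 0 0; 100 -0.003 -0.003 0.217 0 0 0; 100 -0.003 -0.003 0.217 0 0 0")

```text
time: 4.68
tool_pos: [0.5518, 0.1876, 0.1023]
tool_rot: [0.0, 0.646, 0.763, 0.0]
contact_force: [-0.5, 0.3, 0.4]
gripper_width: 1.001
grasp_force: 0.0
```

```bash
python3 - <<'E'
from a import *
to([.5535,.1915,.101],99.5)
for c in("top","side"):
    f=grab_frame(c);cv2.imwrite(f"pics/{c}3.png",cv2.resize(f["color"][100:250,(270 if c=="top" else 220):][:, :200,::-1],None,fx=3,fy=3))
E
```

```text
pos [0.5518 0.1876 0.1023] F [-0.48  0.29  0.45] M [ 0.004  0.043 -0.025] w 1.0005914674500502
shift [0.0071 0.0046 0.0026] turn [ 0.0008 -0.      0.0004]
```

View pics/side3.png

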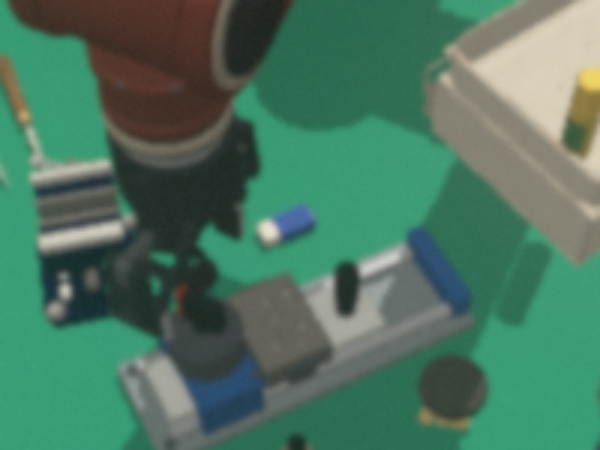

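Emit:
jog_arm(motion="100 0.007 0.004 0.002 0 0 0; 60 0.007 0.004 0.002 0 0 0; 35 0.007 0.004 0.002 0 0 0; 25 0.007 0.004 0.002 0 0 0; 25 0.007 0.004 0.002 0 0 0")

```text
time: 5.4
tool_pos: [0.5525, 0.1918, 0.1001]
tool_rot: [-0.0, 0.645, 0.764, -0.0]
contact_force: [-0.6, -0.2, -0.0]
gripper_width: 0.249
grasp_force: 0.0
```

```bash
python3 - <<'E'
from a import *
to([.5535,.1915,.101],99.5)
f=grab_frame("side");cv2.imwrite(f"pics/side4.png",cv2.resize(f["color"][140:240,240:370,::-1],None,fx=5,fy=5,interpolation=2))
E
```

```text
pos [0.5525 0.1918 0.1001] F [-0.57 -0.18 -0.03] M [ 0.035 -0.003  0.055] w 0.24939041860592193
shift [-0.001   0.0018 -0.0019] turn [-0.0001  0.      0.0011]
```

View pics/side4.png

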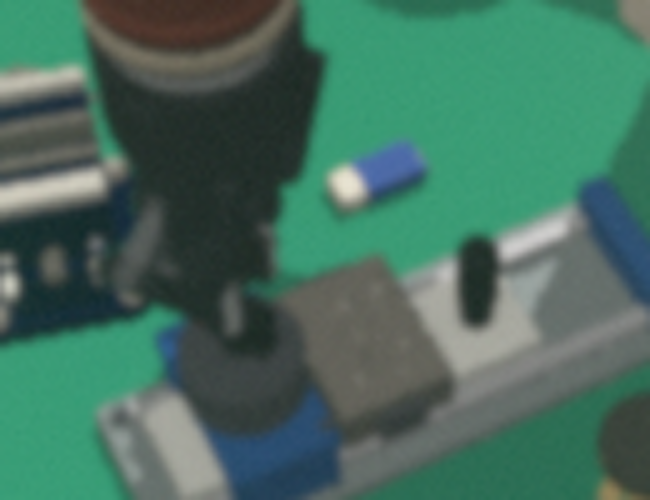

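The fingers straddle the wing (crop pixel about 235,310) without contact; now grip.

Emit:
jog_arm(motion="15 0 0.001 -0.002 0 0 0; 5 0 0.001 -0.002 0 0 0; 0 0 0.001 -0.002 0 0 0; 0 0 0.001 -0.002 0 0 0; 0 0 0.001 -0.002 0 0 0")

```text
time: 6.08
tool_pos: [0.553, 0.1919, 0.1011]
tool_rot: [-0.0, 0.645, 0.764, -0.0]
contact_force: [-0.2, 0.3, -0.5]
gripper_width: -0.0
grasp_force: 0.0
```

```bash
python3 - <<'E'
from a import *
to([.5535,.1915,.101],99.5)
E
```

```text
pos [0.553  0.1919 0.1011] F [-0.16  0.34 -0.53] M [-0.028 -0.014  0.004] w -8.753434440152412e-05
shift [-0.001   0.0008  0.0002] turn [-0.      0.      0.0011]
```

```bash
python3 - <<'E'
from a import *
f=grab_frame("side");g=grab_frame("top")
a=cv2.resize(f["color"][140:220,250:350,::-1],None,fx=4,fy=4,interpolation=2)
b=cv2.resize(g["color"][130:210,310:410,::-1],None,fx=4,fy=4,interpolation=2)
cv2.imwrite("pics/c5.png",np.hstack([a,b]))
for c in("top","side"):
    P,C,ok=cloud(c)
    near=ok&(np.hypot(P[...,0]-.552,P[...,1]-.19)<.03)&(P[...,2]>.09)&(P[...,2]<.14)
    red=near&(C[...,0]>C[...,1]*1.7)&(C[...,0]>70)
    print(c,near.sum(),red.sum(),P[red].mean(0) if red.any() else 0)
E
```

```text
top 0 0 0
side 270 0 0
```

View pics/c5.png

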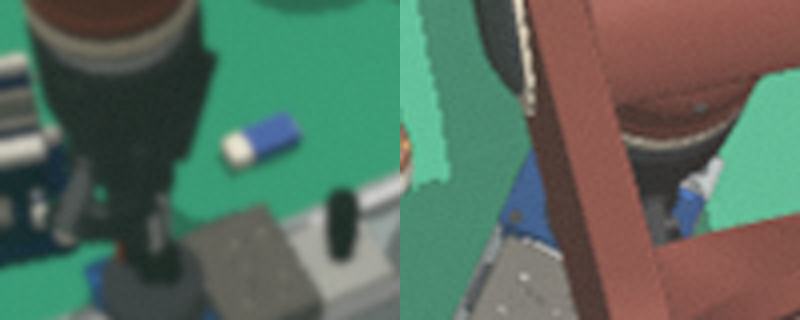

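```bash
python3 - <<'E'
from a import *
f=grab_frame("side");T=np.linalg.inv(f["world_from_camera"]);K=f["intrinsics"]
def pr(p):
    q=T@np.r_[p,1];return (K[0,0]*q[0]/-q[2]+K[0,2],K[1,1]*q[1]/q[2]+K[1,2])
for n,p in dict(tcp=[.553,.192,.101],grasp=[.553,.192,.12],wtop=[.553,.192,.129],red=[.556,.174,.129],blk=[.55,.21,.129],body=[.553,.192,.174]).items():
    u,v=pr(p);print(n,round(u),round(v),"crop",round((u-250)*4),round((v-140)*4))
P,C,ok=cloud("side")
m=ok&(np.hypot(P[...,0]-.553,P[...,1]-.19)<.06)&(P[...,2]>.1)&(P[...,2]<.2)
q=P[m]-[.553,.192,0];a=np.radians(99.6)
lx=q[:,:2]@[np.cos(a),np.sin(a)];ly=q[:,:2]@[np.sin(a),-np.cos(a)]
for z in np.arange(.1,.2,.008):
    k=(q[:,2]>=z)&(q[:,2]<z+.008)
    if k.any():print(round(z,3),k.sum(),"x",np.percentile(lx[k],[2,50,98]).round(3),"y",np.percentile(ly[k],[2,50,98]).round(3))
print(state()["gripper_width"],state()["grasp_force"])
E
```

```text
tcp 287 207 crop 150 268
grasp 287 202 crop 147 249
wtop 286 200 crop 145 239
red 279 196 crop 116 226
blk 294 203 crop 175 253
body 285 188 crop 138 190
0.1 25 x [-0.013  0.002  0.017] y [0.002 0.006 0.007]
0.108 31 x [-0.017  0.002  0.017] y [-0.001  0.006  0.007]
0.116 32 x [-0.014  0.004  0.017] y [-0.002  0.005  0.007]
0.124 33 x [-0.008  0.013  0.017] y [-0.005  0.004  0.007]
0.132 7 x [0.007 0.011 0.011] y [-0.005  0.006  0.007]
0.14 25 x [-0.001  0.009  0.012] y [-0.012  0.007  0.015]
0.148 18 x [0.003 0.009 0.012] y [-0.002  0.007  0.014]
0.156 17 x [0.006 0.011 0.012] y [-0.004  0.007  0.014]
0.164 17 x [0.007 0.011 0.012] y [-0.006  0.003  0.014]
0.172 22 x [0.007 0.013 0.014] y [-0.019  0.005  0.025]
0.18 72 x [-0.009  0.012  0.014] y [-0.031  0.013  0.03 ]
0.188 55 x [-0.007  0.012  0.013] y [-0.038  0.02   0.038]
0.196 25 x [0.005 0.012 0.017] y [-0.041  0.016  0.043]
0.00015478464620882485 0.0
```

```bash
python3 - <<'E'
from a import *
P,C,ok=cloud("side");np.savez("shut.npz",P=P,C=C,ok=ok)
E
```

Emit:
jog_arm(motion="30 0 0 0 0 0 0; 60 0 0 0 0 0 0; 60 0 0 0 0 0 0; 60 0 0 0 0 0 0; 60 0 0 0 0 0 0")

```text
time: 7.05
tool_pos: [0.553, 0.1919, 0.1011]
tool_rot: [-0.0, 0.645, 0.764, 0.0]
contact_force: [-0.1, -0.4, 0.2]
gripper_width: 0.597
grasp_force: 0.0
```

```bash
cat > d.py <<'E'
from a import *
d=np.load("shut.npz");P,C,ok=cloud("side");s=state();print(s["gripper_width"],s["tool_pos"],s["contact_force"])
a=np.radians(99.6)
def loc(P):
    q=P-[.553,.192,0];return np.stack([q[...,0]*np.cos(a)+q[...,1]*np.sin(a),q[...,0]*np.sin(a)-q[...,1]*np.cos(a),q[...,2]],-1)
ch=(np.linalg.norm(P-d["P"],axis=-1)>.012)&ok&d["ok"]
for n,Q in(("shut",loc(d["P"])),("now",loc(P))):
    m=ch&(np.abs(Q[...,:2]).max(-1)<.07)&(Q[...,2]>.085)&(Q[...,2]<.2)
    q=Q[m];print(n,m.sum())
    for z in np.arange(.085,.2,.012):
        k=(q[:,2]>=z)&(q[:,2]<z+.012)
        if k.any():print(round(z,3),k.sum(),"x",np.percentile(q[k,0],[2,50,98]).round(3),"y",np.percentile(q[k,1],[2,25,50,75,98]).round(3))
Q=loc(P);m=ok&(np.abs(Q[...,:2]).max(-1)<.022)&(Q[...,2]>.1)&(Q[...,2]<.14)
print("near now",m.sum(),np.percentile(Q[m],[2,98],axis=0).round(3))
E
python3 d.py
```

```text
0.6000964106494625 [0.55303723 0.19194656 0.10110081] [ 0.02994585  0.49854529 -0.05956015]
shut 286
0.085 45 x [-0.028 -0.02  -0.011] y [-0.003  0.002  0.005  0.008  0.012]
0.097 9 x [-0.017 -0.01  -0.005] y [0.005 0.005 0.006 0.006 0.006]
0.109 14 x [-0.017 -0.011 -0.006] y [0.005 0.005 0.005 0.006 0.007]
0.121 4 x [-0.013 -0.009 -0.005] y [0.005 0.005 0.005 0.005 0.006]
0.133 16 x [-0.001  0.01   0.012] y [-0.011 -0.003  0.005  0.009  0.013]
0.145 32 x [0.002 0.009 0.012] y [-0.009  0.001  0.007  0.011  0.014]
0.157 27 x [0.006 0.011 0.012] y [-0.005 -0.001  0.007  0.01   0.014]
0.169 28 x [0.007 0.012 0.014] y [-0.013 -0.004  0.002  0.011  0.015]
0.181 85 x [-0.009  0.007  0.014] y [-0.036  0.006  0.015  0.02   0.027]
0.193 26 x [0.004 0.012 0.017] y [-0.039 -0.03  -0.003  0.016  0.035]
now 339
0.085 1 x [-0.01 -0.01 -0.01] y [-0.026 -0.026 -0.026 -0.026 -0.026]
0.121 33 x [-0.011 -0.002  0.007] y [-0.005 -0.003 -0.     0.002  0.005]
0.133 30 x [-0.009  0.004  0.012] y [-0.027 -0.026 -0.025  0.014  0.034]
0.145 66 x [-0.008  0.007  0.012] y [-0.038 -0.026 -0.025  0.032  0.04 ]
0.157 50 x [-0.006  0.007  0.012] y [-0.029 -0.026 -0.025  0.032  0.04 ]
0.169 40 x [-0.003  0.007  0.013] y [-0.034 -0.027 -0.025  0.029  0.041]
0.181 91 x [-0.008  0.007  0.014] y [-0.054 -0.033  0.035  0.053  0.058]
0.193 28 x [-0.008  0.012  0.013] y [-0.058 -0.047  0.04   0.057  0.06 ]
near now 130 [[-0.008 -0.005  0.102]
 [ 0.017  0.007  0.131]]
```

```bash
cat >> d.py <<'E'
for n,Q,c in(("shut",loc(d["P"]),lambda y:abs(y)>.009),("now",loc(P),lambda y:abs(y)>.02)):
    m=ch&(np.abs(Q[...,:2]).max(-1)<.05)&(Q[...,2]>.095)&(Q[...,2]<.2)&c(Q[...,1])&(Q[...,0]>-.013)
    q=Q[m];print(n,q[q[:,2].argsort()][:8].round(3).tolist())
E
python3 d.py | tail -2
```

```text
shut [[0.007, -0.014, 0.142], [0.007, 0.012, 0.142], [0.006, 0.013, 0.144], [0.002, 0.013, 0.144], [-0.001, 0.013, 0.144], [0.007, 0.011, 0.145], [0.001, 0.012, 0.145], [0.008, -0.012, 0.148]]
now [[0.006, -0.026, 0.136], [-0.001, -0.025, 0.136], [0.008, 0.033, 0.137], [-0.005, -0.025, 0.137], [0.002, -0.025, 0.138], [-0.008, -0.025, 0.138], [-0.003, -0.025, 0.139], [0.005, -0.025, 0.14]]
```

Emit:
jog_arm(motion="60 0 0 0.01 0 0 0; 60 0 0 0.02 0 0 0; 60 0 0 0.02 0 0 0; 60 0 0 0.02 0 0 0; 60 0 0 0.02 0 0 0")

```text
time: 7.78
tool_pos: [0.5532, 0.192, 0.0913]
tool_rot: [0.0, 0.645, 0.764, 0.0]
contact_force: [0.5, 0.1, 0.0]
gripper_width: 0.595
grasp_force: 0.0
```

```bash
python3 d.py
```

```text
0.5989795305880271 [0.55319401 0.19197668 0.09132261] [-0.47349419  0.06573611  0.08657665]
shut 292
0.085 69 x [-0.028 -0.017 -0.005] y [-0.002  0.003  0.008  0.012  0.017]
0.097 10 x [-0.017 -0.01  -0.005] y [0.005 0.005 0.006 0.006 0.007]
0.109 15 x [-0.017 -0.011 -0.006] y [0.005 0.005 0.005 0.006 0.007]
0.121 3 x [-0.013 -0.011 -0.008] y [0.005 0.005 0.005 0.005 0.005]
0.133 15 x [-0.001  0.01   0.012] y [-0.011 -0.004  0.007  0.01   0.013]
0.145 31 x [0.004 0.009 0.012] y [-0.009  0.001  0.007  0.011  0.014]
0.157 27 x [0.006 0.011 0.012] y [-0.005 -0.001  0.007  0.01   0.014]
0.169 28 x [0.007 0.012 0.014] y [-0.013 -0.004  0.002  0.011  0.015]
0.181 66 x [-0.01   0.011  0.013] y [-0.037 -0.006  0.012  0.015  0.025]
0.193 28 x [0.004 0.012 0.017] y [-0.04  -0.031 -0.008  0.016  0.042]
now 432
0.085 1 x [-0.01 -0.01 -0.01] y [-0.026 -0.026 -0.026 -0.026 -0.026]
0.121 45 x [-0.01  -0.001  0.011] y [-0.027 -0.025 -0.002  0.002  0.032]
0.133 58 x [-0.01   0.007  0.012] y [-0.03  -0.025 -0.025  0.033  0.039]
0.145 55 x [-0.006  0.008  0.012] y [-0.037 -0.026 -0.025  0.033  0.04 ]
0.157 46 x [-0.005  0.007  0.013] y [-0.032 -0.027 -0.025 -0.024  0.039]
0.169 102 x [-0.008  0.01   0.014] y [-0.054 -0.027  0.035  0.041  0.058]
0.181 62 x [-0.008  0.011  0.014] y [-0.056 -0.047  0.033  0.054  0.061]
0.193 63 x [-0.009  0.012  0.018] y [-0.058 -0.018  0.029  0.053  0.063]
near now 127 [[-0.007 -0.005  0.102]
 [ 0.017  0.007  0.131]]
shut [[0.007, -0.014, 0.142], [0.007, 0.012, 0.142], [0.006, 0.013, 0.144], [0.002, 0.013, 0.144], [-0.001, 0.013, 0.144], [0.007, 0.011, 0.145], [0.008, -0.012, 0.148], [0.005, 0.014, 0.148]]
now [[0.008, -0.026, 0.125], [-0.002, -0.026, 0.127], [-0.005, -0.027, 0.127], [0.004, -0.025, 0.128], [-0.003, -0.024, 0.128], [0.007, 0.032, 0.128], [0.011, -0.026, 0.128], [-0.006, -0.025, 0.128]]
```

The cameras show the real fingertips about 32 mm higher than the reported TCP, so I go down further by the cameras.

Emit:
jog_arm(motion="60 0 0 0.01 0 0 0; 60 0 0 0.02 0 0 0; 60 0 0 0.03 0 0 0; 60 0 0 0.04 0 0 0; 60 0 0 0.04 0 0 0")

```text
time: 8.45
tool_pos: [0.5526, 0.1918, 0.0703]
tool_rot: [-0.0, 0.645, 0.764, -0.001]
contact_force: [-0.2, -0.4, 0.4]
gripper_width: 0.602
grasp_force: 0.0
```

```bash
python3 d.py|tail -8
```

```text
0.157 78 x [-0.008  0.011  0.014] y [-0.056 -0.024  0.035  0.054  0.058]
0.169 131 x [-0.007  0.012  0.018] y [-0.06  -0.017  0.028  0.032  0.062]
0.181 66 x [-0.009  0.012  0.018] y [-0.062 -0.015  0.027  0.063  0.065]
0.193 60 x [-0.01   0.012  0.02 ] y [-0.062  0.02   0.047  0.06   0.067]
near now 104 [[-0.013 -0.004  0.103]
 [ 0.017  0.008  0.13 ]]
shut [[0.007, -0.014, 0.142], [0.007, 0.012, 0.142], [0.006, 0.013, 0.144], [0.002, 0.013, 0.144], [-0.001, 0.013, 0.144], [0.007, 0.011, 0.145], [0.001, 0.012, 0.145], [0.008, -0.012, 0.148]]
now [[0.001, -0.026, 0.105], [-0.004, -0.026, 0.106], [0.007, -0.026, 0.106], [0.006, 0.032, 0.107], [-0.009, -0.026, 0.107], [0.004, -0.026, 0.108], [-0.001, -0.026, 0.109], [-0.006, -0.026, 0.109]]
```

Emit:
jog_arm(motion="40 0 0.003 0 0 0 0; 20 0 0.003 0 0 0 0; 5 0 0.003 0 0 0 0; 0 0 0.003 0 0 0 0; 0 0 0.003 0 0 0 0")

```text
time: 9.12
tool_pos: [0.5537, 0.192, 0.0716]
tool_rot: [-0.001, 0.645, 0.764, -0.001]
contact_force: [-4.4, -1.3, 4.7]
gripper_width: 0.127
grasp_force: 59.4
```

```bash
python3 -c "
from a import *
to([.5535,.1915,.07],99.5);print(state()['grasp_force'])"
```

```text
pos [0.5537 0.192  0.0716] F [-4.42 -1.34  4.68] M [-2.120e-01  1.106e+00 -1.000e-03] w 0.12733527581386728
shift [-0.0009 -0.0006  0.0031] turn [-0.0015  0.0001  0.0012]
59.44303572177887
```

```bash
cat >> a.py <<'E'
def rd(n=5):
    L=[]
    for i in range(n):
        s=state();L.append(np.r_[s["tool_pos"],s["contact_force"],s["ft_torque"],s["grasp_force"],s["time"]]);grab_frame("side")
    L=np.array(L);m=L.mean(0);q=s["tool_rot"]
    print("pos",m[:3].round(4),"F",m[3:6].round(2),"M",m[6:9].round(3),"g",m[9].round(1),"t",L[-1,-1].round(2),"yaw",np.degrees(2*np.arctan2(q[2],q[1])).round(2))
E
python3 -c "
from a import *
rd()"
```

```text
pos [0.5537 0.192  0.0716] F [-5.22 -1.32  5.02] M [-0.248  1.061 -0.028] g 59.4 t 9.32 yaw 99.6
```

Emit:
jog_arm(motion="0 0 -0.001 -0.004 0 0 0; 0 0 -0.001 -0.008 0 0 0; 0 0 -0.001 -0.012 0 0 0; 0 0 -0.001 -0.016 0 0 0; 0 0 -0.001 -0.016 0 0 0")

```text
time: 10.0
tool_pos: [0.5532, 0.1919, 0.0783]
tool_rot: [-0.001, 0.645, 0.764, -0.001]
contact_force: [-1.2, -0.5, -11.2]
gripper_width: 0.13
grasp_force: 58.4
```

```bash
python3 -c "
from a import *
rd()"
```

```text
pos [0.5532 0.1919 0.0784] F [ -1.03  -0.7  -11.08] M [-0.082  0.178 -0.01 ] g 58.4 t 10.2 yaw 99.6
```

Emit:
jog_arm(motion="0 0 0 -0.002 0 0 0; 0 0 0 -0.004 0 0 0; 0 0 0 -0.006 0 0 0; 0 0 0 -0.006 0 0 0; 0 0 0 -0.006 0 0 0")

```text
time: 10.88
tool_pos: [0.5535, 0.192, 0.0818]
tool_rot: [-0.0, 0.645, 0.764, -0.001]
contact_force: [-3.9, -2.1, -12.3]
gripper_width: 0.126
grasp_force: 58.3
```

```bash
python3 -c "
from a import *
rd(4)"
```

```text
pos [0.5536 0.192  0.0818] F [ -4.2   -1.83 -12.14] M [-0.215  0.763 -0.028] g 58.3 t 11.02 yaw 99.6
```

Emit:
jog_arm(motion="0 0 -0.001 -0.001 0 0 0; 0 0 -0.001 -0.002 0 0 0; 0 0 -0.001 -0.003 0 0 0; 0 0 -0.001 -0.003 0 0 0; 0 0 -0.001 -0.003 0 0 0")

```text
time: 11.7
tool_pos: [0.5535, 0.192, 0.0836]
tool_rot: [-0.0, 0.645, 0.764, -0.0]
contact_force: [-2.9, -1.1, -14.3]
gripper_width: 0.126
grasp_force: 58.3
```

```bash
python3 -c "
from a import *
rd(4)"
```

```text
pos [0.5535 0.192  0.0836] F [ -3.38  -1.22 -13.49] M [-0.266  0.707 -0.038] g 58.3 t 11.85 yaw 99.6
```

Emit:
jog_arm(motion="0 0 0 0 0 0 0.014; 0 0 0 0 0 0 0.028; 0 0 0 0 0 0 0.042; 0 0 0 0 0 0 0.056; 0 0 0 0 0 0 0.07")

```text
time: 12.52
tool_pos: [0.5536, 0.192, 0.0837]
tool_rot: [0.0, 0.685, 0.728, 0.0]
contact_force: [-4.1, -1.2, -12.7]
gripper_width: 0.127
grasp_force: 58.3
```

```bash
python3 -c "
from a import *
rd(2)"
```

```text
pos [0.5536 0.192  0.0837] F [ -3.55  -1.71 -12.93] M [-0.282  0.606  0.013] g 58.3 t 12.58 yaw 93.48
```

Emit:
jog_arm(motion="0 0 -0.001 0 0 0 0.014; 0 0 -0.001 0 0 0 0.028; 0 0 -0.001 0 0 0 0.042; 0 0 -0.001 0 0 0 0.056; 0 0 -0.001 0 0 0 0.07")

```text
time: 13.25
tool_pos: [0.5534, 0.192, 0.0838]
tool_rot: [0.0, 0.722, 0.691, 0.0]
contact_force: [-0.6, -1.8, -12.3]
gripper_width: 0.126
grasp_force: 58.4
```

```bash
python3 -c "
from a import *
rd(2)"
```

```text
pos [0.5534 0.192  0.0838] F [ -0.64  -1.77 -12.13] M [-0.28   0.099 -0.028] g 58.4 t 13.3 yaw 87.46
```

```bash
cat > w.py <<'E'
from a import *
def wing(P,ok,yaw,tag):
    a=np.radians(yaw);q=P-[.553,.192,0]
    x=q[...,0]*np.cos(a)+q[...,1]*np.sin(a);y=q[...,0]*np.sin(a)-q[...,1]*np.cos(a)
    for n,s in(("black",1),("red",-1)):
        m=ok&(x*s>.0125)&(x*s<.021)&(abs(y)<.009)&(q[...,2]>.096)&(q[...,2]<.165)
        z=np.sort(q[...,2][m]);print(tag,n,len(z),(z*1000).round(0).astype(int).tolist())
d=np.load("shut.npz");wing(d["P"],d["ok"],99.6,"base")
P,C,ok=cloud("side");q=state()["tool_rot"];wing(P,ok,np.degrees(2*np.arctan2(q[2],q[1])),"now")
E
python3 w.py
```

```text
base black 37 [103, 104, 105, 106, 107, 107, 108, 110, 112, 113, 113, 114, 114, 115, 116, 118, 118, 120, 120, 120, 121, 123, 124, 124, 125, 126, 127, 127, 128, 128, 128, 128, 129, 130, 130, 130, 131]
base red 10 [101, 107, 107, 112, 114, 114, 115, 118, 120, 122]
now black 47 [114, 114, 116, 116, 119, 119, 119, 120, 120, 121, 121, 124, 124, 125, 125, 127, 128, 128, 128, 129, 130, 131, 131, 133, 134, 135, 136, 136, 136, 137, 137, 138, 139, 139, 140, 140, 140, 141, 141, 141, 142, 142, 142, 144, 144, 146, 149]
now red 0 []
```

Emit:
jog_arm(motion="0 0 0 -0.001 0 0 0; 0 0 0 -0.001 0 0 0.018; 0 0 0 -0.001 0 0 0.036; 0 0 0 -0.001 0 0 0.054; 0 0 0 -0.001 0 0 0.07")

```text
time: 14.02
tool_pos: [0.5533, 0.192, 0.0843]
tool_rot: [0.0, 0.758, 0.652, 0.0]
contact_force: [0.4, -1.6, -13.2]
gripper_width: 0.129
grasp_force: 58.4
```

```bash
python3 -c "
from a import *
rd(2)"
```

```text
pos [0.5533 0.192  0.0843] F [  0.7   -1.63 -13.39] M [-0.351 -0.251  0.011] g 58.4 t 14.08 yaw 81.43
```

Emit:
jog_arm(motion="0 0 0 0 0 0 0.015; 0 0 0 0 0 0 0.03; 0 0 0 0 0 0 0.045; 0 0 0 0 0 0 0.06; 0 0 0 0 0 0 0.06")

```text
time: 14.75
tool_pos: [0.5533, 0.192, 0.0842]
tool_rot: [0.0, 0.786, 0.618, 0.0]
contact_force: [1.9, -2.6, -13.1]
gripper_width: 0.128
grasp_force: 58.4
```

Emit:
jog_arm(motion="0 0 0 0 0 0 0.01; 0 0 0 0 0 0 0.02; 0 0 0 0 0 0 0.03; 0 0 0 0 0 0 0.03; 0 0 0 0 0 0 0.03")

```text
time: 15.38
tool_pos: [0.5532, 0.192, 0.0842]
tool_rot: [0.0, 0.8, 0.601, 0.0]
contact_force: [2.6, -1.8, -13.1]
gripper_width: 0.127
grasp_force: 58.4
```

```bash
python3 -c "
from a import *
rd(3)"
```

```text
pos [0.5532 0.192  0.0842] F [  3.02  -2.17 -12.81] M [-0.427 -0.729 -0.008] g 58.4 t 15.48 yaw 73.82
```

Emit:
jog_arm(motion="0 0 0.001 0 0 0 0.01; 0 0 0.001 0 0 0 0.02; 0 0 0.001 0 0 0 0.03; 0 0 0.001 0 0 0 0.04; 0 0 0.001 0 0 0 0.04")

```text
time: 16.15
tool_pos: [0.5534, 0.1919, 0.084]
tool_rot: [-0.0, 0.817, 0.576, -0.0]
contact_force: [1.6, -2.2, -13.0]
gripper_width: 0.128
grasp_force: 58.5
```

```bash
python3 -c "
from a import *
rd(3)"
```

```text
pos [0.5534 0.1919 0.084 ] F [  1.74  -1.59 -13.68] M [-0.315 -0.552  0.019] g 58.5 t 16.25 yaw 70.37
```

Emit:
jog_arm(motion="0 0 0 0 0 0 0.01; 0 0 0 0 0 0 0.02; 0 0 0 0 0 0 0.03; 0 0 0 0 0 0 0.03; 0 0 0 0 0 0 0.03")

```text
time: 16.92
tool_pos: [0.5535, 0.1918, 0.0841]
tool_rot: [-0.0, 0.83, 0.558, -0.0]
contact_force: [1.6, -0.6, -12.7]
gripper_width: 0.127
grasp_force: 58.4
```

```bash
python3 -c "
from a import *
rd(3)"
```

```text
pos [0.5535 0.1918 0.0841] F [  1.76  -0.99 -12.86] M [-0.285 -0.488 -0.016] g 58.4 t 17.02 yaw 67.8
```

Emit:
jog_arm(motion="0 0 0 0 0 0 0.01; 0 0 0 0 0 0 0.02; 0 0 0 0 0 0 0.03; 0 0 0 0 0 0 0.035; 0 0 0 0 0 0 0.035")

```text
time: 17.7
tool_pos: [0.5535, 0.1918, 0.0841]
tool_rot: [0.0, 0.844, 0.536, -0.0]
contact_force: [1.3, -1.8, -13.3]
gripper_width: 0.13
grasp_force: 58.5
```

```bash
python3 -c "
from a import *
rd(3)"
```

```text
pos [0.5535 0.1918 0.0841] F [  1.61  -1.53 -13.02] M [-0.372 -0.501  0.005] g 58.5 t 17.8 yaw 64.79
```

Emit:
jog_arm(motion="0 0 0 0 0 0 0.01; 0 0 0 0 0 0 0.02; 0 0 0 0 0 0 0.03; 0 0 0 0 0 0 0.035; 0 0 0 0 0 0 0.035")

```text
time: 18.48
tool_pos: [0.5536, 0.1918, 0.0842]
tool_rot: [0.0, 0.858, 0.513, 0.0]
contact_force: [1.8, -1.9, -11.9]
gripper_width: 0.126
grasp_force: 58.4
```

```bash
python3 -c "
from a import *
rd(3)"
```

```text
pos [0.5536 0.1918 0.0842] F [  1.75  -2.1  -13.09] M [-0.433 -0.569  0.003] g 58.4 t 18.58 yaw 61.78
```

Emit:
jog_arm(motion="0 0 0 0 0 0 0.01; 0 0 0 0 0 0 0.02; 0 0 0 0 0 0 0.03; 0 0 0 0 0 0 0.035; 0 0 0 0 0 0 0.035")

```text
time: 19.25
tool_pos: [0.5536, 0.1918, 0.0841]
tool_rot: [0.0, 0.871, 0.491, 0.0]
contact_force: [2.1, -1.5, -13.4]
gripper_width: 0.13
grasp_force: 58.4
```

```bash
python3 -c "
from a import *
rd(3)"
```

```text
pos [0.5536 0.1918 0.0841] F [  2.2   -1.96 -13.25] M [-0.522 -0.708  0.003] g 58.4 t 19.35 yaw 58.77
```

Emit:
jog_arm(motion="0 0 0.001 0 0 0 0.01; 0 0 0.001 0 0 0 0.02; 0 0 0.001 0 0 0 0.03; 0 0 0.001 0 0 0 0.035; 0 0 0.001 0 0 0 0.035")

```text
time: 20.02
tool_pos: [0.5538, 0.1917, 0.084]
tool_rot: [-0.0, 0.884, 0.468, -0.0]
contact_force: [0.7, -1.2, -13.1]
gripper_width: 0.13
grasp_force: 58.4
```

```bash
python3 -c "
from a import *
rd(3)"
```

```text
pos [0.5538 0.1917 0.084 ] F [  0.98  -2.06 -13.06] M [-0.338 -0.393 -0.014] g 58.4 t 20.12 yaw 55.77
```

Emit:
jog_arm(motion="0 0 0 0 0 0 0.01; 0 0 0 0 0 0 0.02; 0 0 0 0 0 0 0.03; 0 0 0 0 0 0 0.035; 0 0 0 0 0 0 0.035")

```text
time: 20.8
tool_pos: [0.5539, 0.1916, 0.0841]
tool_rot: [-0.0, 0.896, 0.444, -0.0]
contact_force: [0.3, -1.9, -12.8]
gripper_width: 0.128
grasp_force: 58.4
```

```bash
python3 -c "
from a import *
rd(3)"
```

```text
pos [0.5539 0.1916 0.0841] F [  0.84  -1.69 -13.1 ] M [-0.3   -0.283 -0.024] g 58.4 t 20.9 yaw 52.76
```

Emit:
jog_arm(motion="0 0 0 0 0 0 0.01; 0 0 0 0 0 0 0.02; 0 0 0 0 0 0 0.03; 0 0 0 0 0 0 0.035; 0 0 0 0 0 0 0.035")

```text
time: 21.58
tool_pos: [0.554, 0.1916, 0.0841]
tool_rot: [0.0, 0.907, 0.421, 0.0]
contact_force: [0.4, -1.4, -12.8]
gripper_width: 0.126
grasp_force: 58.5
```

```bash
python3 -c "
from a import *
rd(3)"
```

```text
pos [0.554  0.1916 0.0841] F [  1.18  -1.53 -13.16] M [-0.377 -0.294 -0.028] g 58.5 t 21.68 yaw 49.75
```

Emit:
jog_arm(motion="0 0 0 0 0 0 0.01; 0 0 0 0 0 0 0.02; 0 0 0 0 0 0 0.03; 0 0 0 0 0 0 0.035; 0 0 0 0 0 0 0.035")

```text
time: 22.35
tool_pos: [0.554, 0.1915, 0.0841]
tool_rot: [0.0, 0.918, 0.397, 0.0]
contact_force: [1.3, -2.0, -12.8]
gripper_width: 0.128
grasp_force: 58.4
```

```bash
python3 -c "
from a import *
rd(3)"
```

```text
pos [0.554  0.1915 0.0841] F [  0.93  -2.18 -12.68] M [-0.497 -0.329  0.006] g 58.4 t 22.45 yaw 46.74
```

Emit:
jog_arm(motion="0 0 0 0 0 0 0.01; 0 0 0 0 0 0 0.02; 0 0 0 0 0 0 0.03; 0 0 0 0 0 0 0.035; 0 0 0 0 0 0 0.035")

```text
time: 23.12
tool_pos: [0.554, 0.1915, 0.0841]
tool_rot: [0.0, 0.928, 0.372, 0.0]
contact_force: [0.8, -3.0, -13.1]
gripper_width: 0.13
grasp_force: 58.4
```

```bash
python3 -c "
from a import *
rd(3)"
```

```text
pos [0.554  0.1915 0.0841] F [  1.15  -2.67 -12.73] M [-0.593 -0.387 -0.03 ] g 58.4 t 23.22 yaw 43.73
```

Emit:
jog_arm(motion="0 0 0.001 0 0 0 0.01; 0 0 0.001 0 0 0 0.02; 0 0 0.001 0 0 0 0.03; 0 0 0.001 0 0 0 0.035; 0 0 0.001 0 0 0 0.035")

```text
time: 23.9
tool_pos: [0.5542, 0.1913, 0.0841]
tool_rot: [-0.0, 0.938, 0.348, -0.0]
contact_force: [0.8, -1.7, -13.1]
gripper_width: 0.131
grasp_force: 58.4
```

```bash
python3 -c "
from a import *
rd(3)"
```

```text
pos [0.5542 0.1913 0.0841] F [  0.51  -1.57 -12.96] M [-0.322 -0.187  0.015] g 58.5 t 24.0 yaw 40.72
```

Emit:
jog_arm(motion="0 0 0 0 0 0 0.01; 0 0 0 0 0 0 0.02; 0 0 0 0 0 0 0.03; 0 0 0 0 0 0 0.035; 0 0 0 0 0 0 0.035")

```text
time: 24.68
tool_pos: [0.5542, 0.1912, 0.0841]
tool_rot: [-0.0, 0.946, 0.323, -0.0]
contact_force: [-0.1, -0.1, -13.4]
gripper_width: 0.127
grasp_force: 58.5
```

```bash
python3 -c "
from a import *
rd(3)"
```

```text
pos [0.5542 0.1912 0.0841] F [ -0.2   -0.96 -13.52] M [-0.277 -0.072 -0.006] g 58.5 t 24.78 yaw 37.71
```

Emit:
jog_arm(motion="0 0 0 0 0 0 0.01; 0 0 0 0 0 0 0.02; 0 0 0 0 0 0 0.03; 0 0 0 0 0 0 0.035; 0 0 0 0 0 0 0.035")

```text
time: 25.45
tool_pos: [0.5543, 0.1912, 0.0841]
tool_rot: [0.0, 0.954, 0.298, -0.0]
contact_force: [-0.7, -0.9, -12.7]
gripper_width: 0.127
grasp_force: 58.5
```

```bash
python3 -c "
from a import *
rd(3)"
```

```text
pos [0.5543 0.1912 0.0841] F [  0.04  -1.39 -13.05] M [-0.367 -0.098 -0.017] g 58.5 t 25.55 yaw 34.71
```

Emit:
jog_arm(motion="0 0 0 0 0 0 0.01; 0 0 0 0 0 0 0.02; 0 0 0 0 0 0 0.03; 0 0 0 0 0 0 0.035; 0 0 0 0 0 0 0.035")

```text
time: 26.22
tool_pos: [0.5543, 0.1912, 0.0841]
tool_rot: [0.0, 0.962, 0.273, 0.0]
contact_force: [-0.2, -1.4, -13.6]
gripper_width: 0.125
grasp_force: 58.4
```

```bash
python3 -c "
from a import *
rd(3)"
```

```text
pos [0.5543 0.1912 0.0841] F [ -0.09  -2.07 -13.25] M [-0.496 -0.078 -0.01 ] g 58.4 t 26.32 yaw 31.7
```

Emit:
jog_arm(motion="0 0 0.001 0 0 0 0.01; 0 0 0.001 0 0 0 0.02; 0 0 0.001 0 0 0 0.03; 0 0 0.001 0 0 0 0.035; 0 0 0.001 0 0 0 0.035")

```text
time: 27.0
tool_pos: [0.5545, 0.1909, 0.0841]
tool_rot: [-0.0, 0.969, 0.248, -0.0]
contact_force: [-1.0, -0.9, -13.1]
gripper_width: 0.126
grasp_force: 58.5
```

```bash
python3 -c "
from a import *
rd(3)"
```

```text
pos [0.5544 0.1909 0.0841] F [ -1.09  -1.18 -13.  ] M [-0.21   0.098 -0.012] g 58.4 t 27.1 yaw 28.69
```

Emit:
jog_arm(motion="0 0 0 0 0 0 0.01; 0 0 0 0 0 0 0.02; 0 0 0 0 0 0 0.03; 0 0 0 0 0 0 0.035; 0 0 0 0 0 0 0.035")

```text
time: 27.78
tool_pos: [0.5546, 0.1904, 0.0841]
tool_rot: [0.0, 0.975, 0.222, -0.0]
contact_force: [-0.8, -3.0, -13.5]
gripper_width: 0.128
grasp_force: 58.5
```

```bash
python3 -c "
from a import *
rd(3)"
```

```text
pos [0.5546 0.1904 0.0841] F [ -0.15  -4.15 -13.64] M [-0.564  0.089  0.252] g 58.5 t 27.88 yaw 25.68
```

Emit:
jog_arm(motion="0 0 0 0 0 0 -0.015; 0 0 0 0 0 0 -0.03; 0 0 0 0.003 0 0 -0.03; 0 0 0 0.006 0 0 -0.03; 0 0 0 0.009 0 0 -0.03")

```text
time: 28.55
tool_pos: [0.5547, 0.191, 0.08]
tool_rot: [-0.0, 0.97, 0.244, 0.0]
contact_force: [-1.6, -1.1, -10.1]
gripper_width: 0.126
grasp_force: 59.0
```

```bash
python3 -c "
from a import *
rd(3)"; python3 w.py
```

```text
pos [0.5546 0.191  0.0797] F [ -1.35  -2.27 -11.21] M [-0.452  0.286  0.011] g 58.9 t 28.65 yaw 28.26
base black 37 [103, 104, 105, 106, 107, 107, 108, 110, 112, 113, 113, 114, 114, 115, 116, 118, 118, 120, 120, 120, 121, 123, 124, 124, 125, 126, 127, 127, 128, 128, 128, 128, 129, 130, 130, 130, 131]
base red 10 [101, 107, 107, 112, 114, 114, 115, 118, 120, 122]
now black 63 [110, 111, 112, 112, 112, 113, 113, 114, 116, 116, 118, 119, 119, 120, 120, 121, 122, 123, 123, 124, 125, 125, 125, 125, 125, 128, 129, 129, 131, 131, 131, 131, 131, 132, 133, 133, 134, 134, 135, 135, 135, 135, 135, 136, 136, 136, 137, 137, 137, 137, 137, 137, 138, 138, 139, 140, 142, 150, 154, 157, 161, 162, 165]
now red 0 []
```

Emit:
jog_arm(motion="0 0 0 0.002 0 0 0; 0 0 0 0.004 0 0 0; 0 0 0 0.004 0 0 0; 0 0 0 0.004 0 0 0; 0 0 0 0.004 0 0 0")

```text
time: 29.38
tool_pos: [0.5546, 0.1909, 0.0776]
tool_rot: [-0.0, 0.97, 0.244, 0.0]
contact_force: [-1.4, -1.8, -9.8]
gripper_width: 0.129
grasp_force: 58.9
```

```bash
python3 -c "
from a import *
rd(3)"
```

```text
pos [0.5546 0.1909 0.0776] F [ -1.67  -1.77 -10.11] M [-0.226  0.267  0.083] g 58.9 t 29.48 yaw 28.26
```

Emit:
jog_arm(motion="0 0 0 0.002 0 0 0; 0 0 0 0.003 0 0 0; 0 0 0 0.003 0 0 0; 0 0 0 0.003 0 0 0; 0 0 0 0.003 0 0 0")

```text
time: 30.15
tool_pos: [0.5549, 0.191, 0.077]
tool_rot: [-0.0, 0.97, 0.244, 0.0]
contact_force: [-4.5, -0.8, -0.2]
gripper_width: 0.13
grasp_force: 60.4
```

```bash
python3 -c "
from a import *
rd(3)"
```

```text
pos [0.5549 0.191  0.077 ] F [-4.49 -1.05  0.42] M [-0.336  1.013 -0.   ] g 60.5 t 30.25 yaw 28.26
```

Emit:
jog_arm(motion="15 0 0 0 0 0 0; 30 0 0 0 0 0 0; 50 0 0 0 0 0 0; 60 0 0 0 0 0 0; 60 0 0 -0.05 0 0 0")

```text
time: 30.92
tool_pos: [0.5528, 0.1904, 0.0989]
tool_rot: [-0.0, 0.97, 0.244, -0.002]
contact_force: [-0.1, -0.8, -0.0]
gripper_width: 0.603
grasp_force: 0.0
```

Emit:
jog_arm(motion="60 0 0 -0.1 0 0 0; 50 0 0 -0.16 0 0 0; 30 0 0 -0.16 0 0 0; 20 0 0 -0.16 0 0 0; 0 0 0 -0.16 0 0 0")

```text
time: 31.55
tool_pos: [0.5534, 0.1906, 0.1788]
tool_rot: [-0.0, 0.97, 0.244, -0.002]
contact_force: [-0.6, 0.4, -1.1]
gripper_width: 0.007
grasp_force: 0.0
```

```bash
python3 - <<'E'
from a import *
import w
rd(1)
for c in("side","top"):
    for n in("post_grip","knob_grip","bottle","loupe","jar","eraser"):print(c,n,[(np.round(d["at"],4).tolist(),round(d["p"],2)) for d in place_of(c,n)[:2]])
f=grab_frame("side");cv2.imwrite("pics/s6.png",cv2.resize(f["color"][120:270,220:420,::-1],None,fx=4,fy=4,interpolation=2))
E
```

```text
base black 37 [103, 104, 105, 106, 107, 107, 108, 110, 112, 113, 113, 114, 114, 115, 116, 118, 118, 120, 120, 120, 121, 123, 124, 124, 125, 126, 127, 127, 128, 128, 128, 128, 129, 130, 130, 130, 131]
base red 10 [101, 107, 107, 112, 114, 114, 115, 118, 120, 122]
now black 49 [108, 109, 109, 110, 110, 111, 111, 112, 112, 112, 114, 114, 116, 117, 118, 118, 119, 120, 121, 121, 123, 123, 123, 124, 124, 124, 126, 128, 128, 128, 129, 130, 130, 130, 132, 132, 132, 132, 133, 133, 134, 134, 135, 135, 135, 135, 136, 136, 137]
now red 14 [109, 129, 132, 133, 133, 133, 133, 134, 135, 135, 135, 135, 135, 137]
pos [0.5535 0.1906 0.179 ] F [0.4  0.32 0.09] M [-0.065 -0.004  0.003] g 0.0 t 31.6 yaw 28.26
side post_grip [([0.445, 0.2385, 0.0658], 0.65)]
side knob_grip [([0.5527, 0.1921, 0.1214], 0.66)]
side bottle [([0.5813, 0.2993, 0.0009], 0.71)]
side loupe [([0.4787, 0.1083, 0.0001], 0.72)]
side jar [([0.4632, 0.3515, -0.0024], 0.61)]
side eraser [([0.3959, 0.1401, -0.0029], 0.75)]
top post_grip [([0.449, 0.2409, 0.0666], 0.89)]
top knob_grip [([0.4483, 0.2404, 0.0654], 0.7), ([0.4628, 0.3519, -0.0024], 0.26)]
top bottle [([0.5831, 0.3029, -0.0029], 0.82)]
top loupe []
top jar [([0.4633, 0.3553, -0.0013], 0.78)]
top eraser [([0.3992, 0.1421, 0.0025], 0.65), ([0.4487, 0.2402, 0.0675], 0.65)]
```

View pics/s6.png

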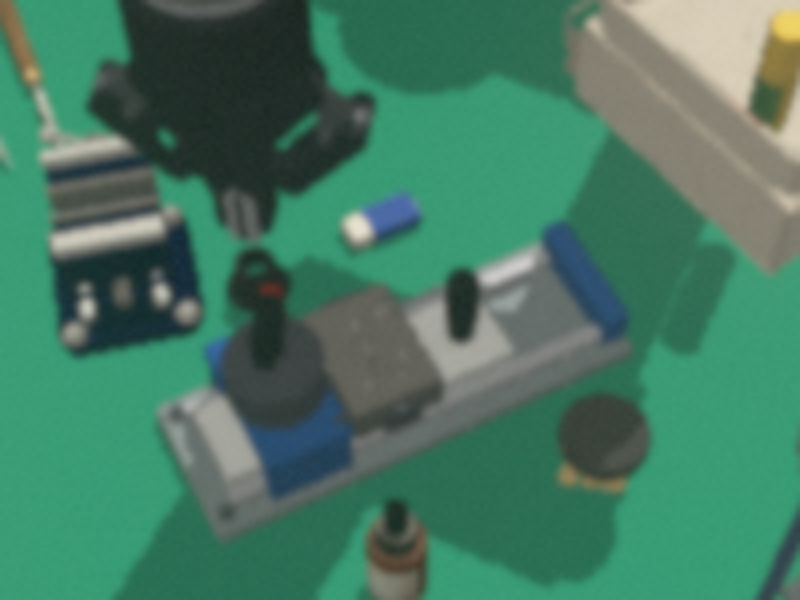

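The picture shows the wing (about 270,310 in the crop) turned and standing higher, fingers clear; wing top at ~135 mm, so a lift of ~6 mm: it rests in the notch. Next the post (460,305).

```bash
python3 -c "
from a import *
to([.4757,.227,.15],65.6);to([.4757,.227,.036],65.6)"
```

```text
pos [0.5546 0.1908 0.1812] F [ 0.42 -0.36 -0.03] M [-0.04  -0.038 -0.036] w 0.0014474757339262073
shift [-0.1047 -0.1384  0.0624] turn [ 1.000e-04 -1.000e-04 -4.344e-01]
pos [0.5546 0.1908 0.1812] F [ 0.42 -0.36 -0.03] M [-0.04  -0.038 -0.036] w 0.0014474757339262073
shift [-0.1047 -0.1385  0.2904] turn [ 1.000e-04 -1.000e-04 -4.344e-01]
```

Emit:
jog_arm(motion="0 -0.05 -0.07 0 0 0 -0.11; 0 -0.104 -0.138 0 0 0 -0.22; 0 -0.104 -0.138 0.02 0 0 -0.33; 0 -0.104 -0.138 0.08 0 0 -0.434; 0 -0.104 -0.138 0.14 0 0 -0.434")

```text
time: 32.92
tool_pos: [0.4763, 0.2272, 0.111]
tool_rot: [0.0, 0.84, 0.542, 0.001]
contact_force: [-0.4, 0.0, 0.2]
gripper_width: -0.0
grasp_force: 0.0
```

```bash
python3 - <<'E'
from a import *
grab_frame("side")
to([.4757,.227,.036],65.6)
P,C,ok=cloud("side");s=state()["tool_pos"]
q=P-np.r_[s[:2],0];a=np.radians(65.6)
x=q[...,0]*np.cos(a)+q[...,1]*np.sin(a);y=q[...,0]*np.sin(a)-q[...,1]*np.cos(a);z=q[...,2]
for z0 in np.arange(.04,.18,.01):
    m=ok&(abs(x)<.025)&(abs(y)<.045)&(z>=z0)&(z<z0+.01)
    if m.any():print(round(z0,3),m.sum(),"x",np.percentile(x[m],[2,98]).round(3),"y",np.percentile(y[m],[2,50,98]).round(3))
E
```

```text
pos [0.4732 0.2261 0.1058] F [-1.44 -0.86 -3.29] M [-0.022  0.075 -0.017] w -0.0010857063968007302
shift [0.0044 0.0046 0.1395] turn [-0.0034  0.003  -0.0003]
0.04 9 x [0.002 0.012] y [-0.038 -0.028 -0.021]
0.05 360 x [-0.024  0.024] y [-0.026  0.022  0.044]
0.06 37 x [-0.023  0.018] y [-0.037 -0.022  0.035]
0.07 23 x [0.001 0.012] y [-0.037 -0.026 -0.02 ]
0.08 57 x [-0.005  0.011] y [-0.039 -0.03  -0.022]
0.13 1 x [0.006 0.006] y [0.007 0.007 0.007]
0.14 28 x [-0.004  0.013] y [-0.013  0.005  0.013]
0.15 37 x [-0.003  0.013] y [-0.013  0.005  0.014]
0.16 37 x [0.002 0.013] y [-0.013  0.003  0.014]
0.17 28 x [0.006 0.013] y [-0.011  0.     0.016]
```

Emit:
jog_arm(motion="0 0.002 0.002 0.05 0 0 0; 0 0.002 0.002 0.1 0 0 0; 0 0.002 0.002 0.125 0 0 0; 0 0.002 0.002 0.14 0 0 0; 0 0.002 0.002 0.14 0 0 0")

```text
time: 33.65
tool_pos: [0.4777, 0.2275, 0.0415]
tool_rot: [0.0, 0.841, 0.541, 0.0]
contact_force: [0.3, 0.4, -0.1]
gripper_width: -0.0
grasp_force: 0.0
```

```bash
cat > p.py <<'E'
from a import *
rd(1)
P,C,ok=cloud("side");s=state()["tool_pos"]
q=P-np.r_[s[:2],0];a=np.radians(65.6)
x=q[...,0]*np.cos(a)+q[...,1]*np.sin(a);y=q[...,0]*np.sin(a)-q[...,1]*np.cos(a);z=q[...,2]
for z0 in np.arange(.045,.13,.01):
    m=ok&(abs(x)<.025)&(abs(y)<.045)&(z>=z0)&(z<z0+.01)
    if m.any():print(round(z0,3),m.sum(),"x",np.percentile(x[m],[2,98]).round(3),"y",np.percentile(y[m],[2,50,98]).round(3))
for c in("side","top"):print([(np.round(d["at"],4).tolist(),round(d["p"],2)) for d in place_of(c,"post_grip")[:2]])
E
python3 p.py
```

```text
pos [0.4777 0.2275 0.0415] F [ 0.27  0.36 -0.12] M [ 0.018 -0.029 -0.005] g 0.0 t 33.65 yaw 65.56
0.045 22 x [-0.019  0.014] y [-0.043 -0.029  0.041]
0.055 380 x [-0.024  0.024] y [-0.032  0.022  0.044]
0.065 20 x [-0.003  0.009] y [-0.041 -0.03  -0.025]
0.075 50 x [-0.007  0.012] y [-0.041 -0.026  0.008]
0.085 66 x [-0.006  0.013] y [-0.042 -0.026  0.014]
0.095 30 x [0.002 0.012] y [-0.014  0.004  0.014]
0.105 21 x [0.006 0.013] y [-0.008 -0.     0.013]
0.115 60 x [-0.001  0.014] y [-0.032 -0.003  0.03 ]
0.125 123 x [-0.008  0.014] y [-0.037  0.015  0.036]
[([0.4458, 0.2388, 0.0659], 0.93)]
[([0.449, 0.2409, 0.0666], 0.89)]
```

Emit:
jog_arm(motion="0 0 0 0.007 0 0 0; 0 0 -0.02 0.007 0 0 0; 0 0 -0.04 0.007 0 0 0; 0 0 -0.06 0.007 0 0 0; 0 0 -0.08 0.007 0 0 0")

```text
time: 34.48
tool_pos: [0.4403, 0.2444, 0.0376]
tool_rot: [0.0, 0.841, 0.542, 0.0]
contact_force: [2.0, 0.2, -1.4]
gripper_width: -0.002
grasp_force: 1.0
```

Emit:
jog_arm(motion="0 0 -0.01 0 0 0 0; 0 0 -0.02 0 0 0 0; 0 0 -0.03 0 0 0 0; 0 0 -0.04 0 0 0 0; 0 0 -0.04 0 0 0 0")

```text
time: 35.1
tool_pos: [0.4221, 0.2525, 0.0375]
tool_rot: [-0.0, 0.841, 0.542, -0.0]
contact_force: [-0.4, -0.5, -0.1]
gripper_width: 0.001
grasp_force: 0.0
```

```bash
python3 p.py
```

```text
pos [0.4221 0.2525 0.0375] F [-0.35 -0.53 -0.14] M [ 0.062 -0.064 -0.005] g 0.0 t 35.1 yaw 65.57
0.045 19 x [-0.022  0.015] y [-0.031 -0.016  0.037]
0.055 307 x [-0.023  0.024] y [-0.024  0.025  0.044]
0.065 18 x [0.005 0.011] y [-0.03  -0.019  0.006]
0.075 47 x [-0.006  0.013] y [-0.034 -0.006  0.013]
0.085 50 x [-0.004  0.013] y [-0.03  -0.011  0.013]
0.095 26 x [0.001 0.013] y [-0.012  0.003  0.013]
0.105 23 x [0.007 0.015] y [-0.017 -0.002  0.021]
0.115 96 x [-0.006  0.014] y [-0.033  0.011  0.033]
0.125 76 x [-0.009  0.014] y [-0.041  0.016  0.04 ]
[([0.3979, 0.261, 0.0699], 0.55)]
[([0.449, 0.2409, 0.0666], 0.89)]
```

Emit:
jog_arm(motion="0 0 -0.004 0 0 0 0; 0 0 -0.008 0 0 0 0; 0 0 -0.012 0 0 0 0; 0 0 -0.012 0 0 0 0; 0 0 -0.012 0 0 0 0")

```text
time: 35.92
tool_pos: [0.4177, 0.2547, 0.0377]
tool_rot: [0.0, 0.841, 0.541, 0.0]
contact_force: [3.1, -1.3, -0.5]
gripper_width: 0.001
grasp_force: 1.7
```

```bash
python3 p.py
```

```text
pos [0.4177 0.2547 0.0377] F [ 3.06 -1.27 -0.54] M [-0.208 -0.509  0.042] g 1.7 t 35.92 yaw 65.56
0.045 21 x [0.    0.021] y [-0.027 -0.017  0.034]
0.055 287 x [-0.024  0.023] y [-0.018  0.026  0.044]
0.065 20 x [0.004 0.011] y [-0.029 -0.02   0.005]
0.075 49 x [-0.003  0.012] y [-0.031 -0.01   0.013]
0.085 48 x [-0.003  0.012] y [-0.029 -0.003  0.013]
0.095 26 x [0.004 0.012] y [-0.009  0.005  0.014]
0.105 26 x [0.007 0.015] y [-0.01   0.002  0.022]
0.115 80 x [-0.006  0.014] y [-0.03   0.011  0.032]
0.125 89 x [-0.008  0.014] y [-0.042  0.015  0.04 ]
[([0.3949, 0.2637, 0.0656], 0.58)]
[([0.449, 0.2409, 0.0666], 0.89)]
```

Emit:
jog_arm(motion="0 0 -0.002 0 0 0 0; 0 0 -0.004 0 0 0 0; 0 0 -0.004 0 0 0 0; 0 0 -0.004 0 0 0 0; 0 0 -0.004 0 0 0 0")

```text
time: 36.75
tool_pos: [0.4175, 0.2548, 0.0379]
tool_rot: [0.002, 0.841, 0.541, 0.002]
contact_force: [9.6, -4.6, -3.8]
gripper_width: -0.0
grasp_force: 5.0
```

```bash
python3 p.py|sed -n '1p;10,12p'
```

```text
pos [0.4175 0.2548 0.0379] F [ 9.6  -4.62 -3.84] M [-0.62  -1.48   0.032] g 5.0 t 36.75 yaw 65.57
0.125 87 x [-0.007  0.017] y [-0.041  0.015  0.039]
[([0.3995, 0.2633, 0.0701], 0.56)]
[([0.449, 0.2409, 0.0666], 0.89)]
```

Hard stop reached (10.6 N, no further travel). Back off and rise.

Emit:
jog_arm(motion="0 0 0.01 0 0 0 0; 0 0 0.02 0 0 0 0; 0 0 0.02 -0.1 0 0 0; 0 0 0.02 -0.2 0 0 0; 0 0 0.02 -0.25 0 0 0")

```text
time: 37.58
tool_pos: [0.4255, 0.2522, 0.166]
tool_rot: [-0.0, 0.841, 0.542, 0.002]
contact_force: [0.5, 0.3, -0.9]
gripper_width: 0.004
grasp_force: 0.0
```

```bash
python3 - <<'E'
from a import *
rd(3)
for c in("side","top"):
    grab_frame(c)
    for n in("post_grip","knob_grip"):print(c,n,[(np.round(d["at"],4).tolist(),round(d["p"],2)) for d in place_of(c,n)[:2]])
f=grab_frame("side");cv2.imwrite("pics/s7.png",cv2.resize(f["color"][120:270,220:420,::-1],None,fx=4,fy=4,interpolation=2))
import w
E
```

```text
pos [0.4263 0.2525 0.1671] F [0.56 0.53 0.32] M [ 0.034 -0.    -0.01 ] g 0.0 t 37.67 yaw 65.58
side post_grip [([0.393, 0.2647, 0.0679], 0.87)]
side knob_grip [([0.5547, 0.1925, 0.121], 0.48), ([0.4819, 0.1042, -0.0002], 0.32)]
top post_grip [([0.3983, 0.2621, 0.0686], 0.41)]
top knob_grip []
base black 37 [103, 104, 105, 106, 107, 107, 108, 110, 112, 113, 113, 114, 114, 115, 116, 118, 118, 120, 120, 120, 121, 123, 124, 124, 125, 126, 127, 127, 128, 128, 128, 128, 129, 130, 130, 130, 131]
base red 10 [101, 107, 107, 112, 114, 114, 115, 118, 120, 122]
now black 19 [109, 110, 111, 112, 113, 117, 118, 118, 119, 121, 124, 129, 129, 131, 131, 133, 134, 134, 135]
now red 3 [134, 135, 136]
```

View pics/s7.png

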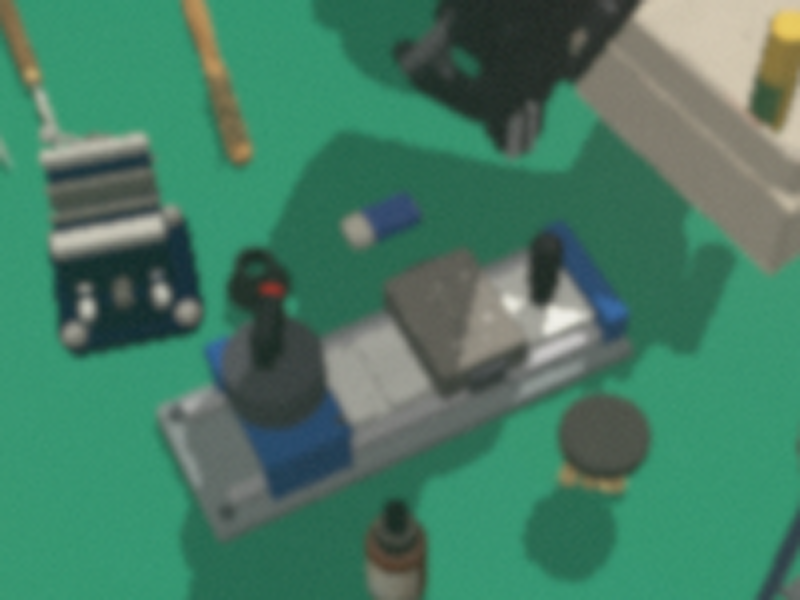

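The carriage stands against the blue end block (post at 545,265 in the crop). The knob is still raised and turned, the bystanders are where they were, and the arm is clear.

```bash
python3 -c "
from plant import *
print(job_done())"
```

```text
the job is handed in; nothing more can be done
None
```

The job is handed in, with no verdict shown: by my measurements the plunger rests in its notch at about 6 mm lift, the carriage is against the end block, and the arm is clear with the bystanders where they stood.

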